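Check the hardness probe on the round reference block

TASK

Lift the hardness probe out of its bench stand, stand it upright near the middle of the round reference block and press straight down until its sprung tip has gone in and the foot sits flat and firm against the block, without ramming it. Press the tip on nothing but the round block, leave the square block and the tensile specimen alone, and finish while still holding the probe and pressing it there, steady, so that the reading can be taken.

Things in the scene. Friction and masses are not known exactly. Their poses are not given: they have to be found in the camera images.
- probe: Wireless hand-held hardness probe, an upright rod 150 mm long, 0.26 kg. Origin: centre of the foot's underside; z up the rod. Upward: steel foot dia 20 mm (0-24 mm), barrel dia 24 (24-70), collar dia 36 (70-76), black handle dia 25 (76-150), gripped from above. Starts upright in the stand, its collar resting on the tube's rim, foot 20 mm above the bench, 3 mm of play around the barrel
- probe_grip (a point): Middle of the probe's handle, on its axis, 112 mm above the foot's underside; the handle is free from 76 to 150 mm above the foot
- foot: The steel foot fixed at the probe's lower end, 20 mm in diameter, 24 mm high; its flat underside is the hard stop that must sit on the block. Its origin is the centre of that underside, its axes those of the probe
- plunger (a joint): How far the sprung tip has gone into the foot, m: 0 = free, the rod (dia 6 mm) stands 6 mm out below the foot; about 0.006 = flush, foot on the block. The spring takes 6 N to start moving and 12 N at 6 mm (1 N per mm); then the foot bears and the force rises steeply. 15 to 20 N in all seats it well; the probe's own weight does not push the tip in
- stand: Fixed bench stand of the probe: dark steel foot plate 90 x 70 x 10 mm with an upright bright aluminium open tube, 42 mm outer and 30 mm inner diameter, rim 90 mm above the bench. Lift the probe straight up at least 80 mm to bring its tip clear of the tube. Origin: centre of its underside, z up
- round_block: The round hardness reference block: a loose polished steel disc, 65 mm in diameter, 16 mm thick, 0.41 kg, lying flat on the bench, with some tiny old indents. Origin: centre of its underside, z up
- round_block_top (a point): Centre of the round block's top face, 16 mm above the bench
- square_block: A square steel reference block, 60 x 60 mm, 16 mm thick, loose on the bench, to be left alone. Origin: centre of its underside
- specimen: A turned steel tensile test specimen, 145 mm long, 20 mm diameter at the ends, 12.5 mm in the middle, lying in a wooden cradle towards the far side of the bench, to be left alone. Origin: its middle, x along its length
- display: The probe's handheld display, a grey box 150 x 82 mm propped at a slope, up to 75 mm high, fixed on the bench towards the far side. Origin: middle of its underside
There are look-alikes about, which are no part of the job. Leave any red look-alike of the probe alone.

How it is judged:
On the way, in this order (a step that is already met when the one before it is completed fails the run):
1. the probe is lifted clear out of the stand, held by the fingers (z of foot in the frame of stand above 0.092 m and contact force between the fingers and probe above 1 N and contact force between probe and stand below 0.1 N), for 0.1 s.
2. the tip is pressed in on the round block and the foot bears on it (value of joint plunger above 0.0045 m and contact force between foot and round_block above 1 N and horizontal distance between foot and round_block_top below 0.018 m), for 0.3 s.
At the end, for the whole second after the job is handed in: Probe still gripped, still and within 5 degrees of upright, within 18 mm of the middle of the round block; tip pressed in over 4.5 mm, foot bearing on the block with over 1 N, whole push under 35 N; block flat on the bench and not touched by the arm; probe clear of the stand (all of step 2 and contact force between probe and round_block below 35 N and angle between probe's own z axis and vertical below 0.087 rad and contact force between the fingers and probe above 1 N and contact force between probe and stand below 0.1 N and contact force between the arm and round_block below 0.1 N and height (world z) of round_block between -0.004 and 0.004 m and angle between round_block's own z axis and vertical below 0.05 rad and linear speed of probe below 0.01 m/s); the arm keeps its last pose, push and grip.
It fails at once if the probe is rammed onto the round block (over 45 N) (contact force between probe and round_block above 45 N).
It fails at once if the tip is pressed in anywhere but on the round block (value of joint plunger above 0.002 m and horizontal distance between foot and round_block_top above 0.037 m).
It fails at once if the square block is moved by more than 10 mm (distance of square_block from where it was at the start of the episode above 0.01 m).
It fails at once if the tensile specimen is moved by more than 15 mm (distance of specimen from where it was at the start of the episode above 0.015 m).
It also fails if it takes over 51 s, if anything falls off the work surface, if the arm or the gripper's body presses on something with over 40 N, if the wrist force passes 120 N, or if a joint passes its speed limit or range.

ROBOT

A 6-joint arm with a two-finger parallel gripper is mounted at the origin on the work surface. World frame = base frame: x ahead of the robot, y to its left, z up, the work surface at z = 0. Lengths are in m, angles in rad, forces in N, time in s.
With the tool pointing down it reaches from about 0.35 to 0.8 m from the base axis. Payload 7.3 kg.
Tool frame: the origin (TCP) lies between the finger pads; the fingertips stand ctrl.tcp_to_tips ahead of it and the grasp point (between the pads) is the TCP (ctrl.tcp_to_tips is the distance from the TCP to the fingertips, in m); z points along the fingers, y is the line along which they close (so a half turn about z gives the same grasp; the last joint's range is limited). The gripper opens to 85 mm and grips with 20 to 120 N. Pads are 22 mm wide; open, the fingers measure 114 mm over their backs; the gripper's body (76 mm by 85 mm) begins 54 mm behind the grasp point. The pads swing forward as they close: fully open they stand 13 mm farther back than shut.
Start: joints at [-1.268, 0.342, 1.524, -0, 1.275, -0.146], TCP at [0.228, -0.473, 0.25] pointing down, gripper open.
Joint ranges: [-2.53, 2.53], [-0.77, 2.02], [0.04, 2.7], [-1, 4.14], [0.28, 2.66], [-3.11, 3.11]. Speed limits (rad/s): [2.57, 2.57, 3.14, 3.14, 3.14, 3.14].

INTERFACE

Orientations are given as a 3x3 rotation matrix whose columns are the frame's x, y, z axes.
In Python, from rig import ctrl, eyes, order gives the robot as it stands.
- The arm moves only by the tool carry_out, never from a script. Its argument "moves" is a list of rows, each a list of 7 numbers: the turn, a rotation vector about the tool's x, y, z in rad, then the shift along the tool's x, y, z in m, then the opening, from 0 (shut) to 1 (fully open). In form: [[ax, ay, az, x, y, z, fingers], ...]. A call has 1 to 20 rows; each row is the pose to reach, as a shift and turn from the pose commanded when the call began, along the tool's axes at that moment; what a row does not reach only later rows make up. A row lasts 1/12 s, in which the tool goes at most 41.7 mm and 7.16 degrees, less where a joint would pass 70% of its speed; a pose out of reach is approached as far as the arm can. A call with a gripper value outside its range is refused whole. The fingers move at their own pace and stop on an object; "newtons" is the grip in N (left out, the last holds). Time passes only in rows, so rows that repeat a pose let the fingers close. It gives the time, the measured TCP pose, the force, the opening and the grip force at its end, in the units of the state.
- ctrl.get_state(): the state, without advancing time (a new reading comes with each control period).
- eyes.grab_frame(name): name is "side" or "top"; returns a dict with "img" (384x512x3 uint8, blue, green, red), "camera_matrix" (3x3 intrinsics, pixels), "camera_from_world" (4x4, takes a point from world to camera coordinates). Camera axes: x right, y up, looking along -z (the intrinsics and any distortion apply to the point x, -y, -z); pixel columns grow to the right and rows downward; lengths in m; the calibration is good to about 2 mm. A picture is of the moment at which its call begins. There is no depth.
- order.close_job(): hands the job in; it is judged then, once.
The state is a dict: "time": time; "q": joint angles; "qd": joint speeds; "joint_torque": joint torques, N m; "tool_pos": TCP position; "tcp_rot": TCP orientation; "contact_force": force on the tool from outside, world axes, zero at the start; "wrist_torque": the same for the moment, N m; "opening": opening from 0.0 (shut) to 1.0 (fully open); "grip_force": force on a finger pad.
Only numpy, scipy, OpenCV 4.12 (cv2) and the standard library are available. Lean on these libraries where they do the work, as an engineer would, in place of code of your own. Each camera call takes 0.05 s, during which the arm holds its last target. There are 200 camera calls.

## Working session

There is one attempt and no reset: what is moved stays moved. The work goes in short steps, Python scripts to look and compute and a tool call to move; the robot and the scene stay as the last step left them, time stands still between calls to the robot, and variables do not carry over. Pictures are saved under pics/ and viewed, at most 10 in all, crops included, and the job is handed in when it is done.

Besides the shell and the picture viewer there is one more tool, called after ">>>" by a JSON object that holds its "fn" and its "kwargs". carry_out: Moves the arm, as the interface text tells. Its arguments: {"type":"object","properties":{"moves":{"type":"array"},"newtons":{"type":"number"}},"required":["moves"]}

```bash
mkdir -p pics
cat > h.py <<'E'
import numpy as np, cv2
from rig import ctrl, eyes, order
def grab(n,save=None):
    f=eyes.grab_frame(n)
    if save: cv2.imwrite('pics/'+save,f['img'])
    return f
def ray(f,u,v):
    K=np.array(f['camera_matrix']);T=np.array(f['camera_from_world']);R=T[:3,:3]
    d=np.linalg.inv(K)@[u,v,1]; d=np.array([d[0],-d[1],-d[2]])
    return -R.T@T[:3,3], R.T@d
def onz(f,u,v,z):
    o,d=ray(f,u,v); return o+d*(z-o[2])/d[2]
def proj(f,p):
    K=np.array(f['camera_matrix']);T=np.array(f['camera_from_world'])
    c=T[:3,:3]@p+T[:3,3]; q=K@[c[0],-c[1],-c[2]]; return q[:2]/q[2]
E
python3 - <<'E'
from h import *
a=grab('side');b=grab('top')
print(a.keys())
cv2.imwrite('pics/side0.png',a['img']);cv2.imwrite('pics/top0.png',b['img'])
for f in(a,b): print(np.round(ray(f,256,192),3))
s=ctrl.get_state();print(s,ctrl.tcp_to_tips)
E
```

```text
dict_keys(['img', 'camera_matrix', 'camera_from_world'])
[[ 0.115  0.625  0.552]
 [ 0.536 -0.679 -0.501]]
[[ 3.97e-01 -1.00e-03  1.20e+00]
 [ 1.71e-01  2.60e-02 -9.85e-01]]
{'time': 0.1, 'q': array([-1.26801324e+00,  3.42648134e-01,  1.52489188e+00,  8.18577870e-06,
        1.27544309e+00, -1.45997942e-01]), 'qd': array([ 2.70904122e-05, -1.78223293e-03, -2.80938861e-03,  1.53133339e-03,
       -2.47562829e-04, -4.28166415e-04]), 'joint_torque': array([ 2.27174525e-03, -4.34444940e+01, -2.46490538e+01, -1.59713140e-04,
        4.64011377e-03, -1.49029802e-07]), 'tool_pos': array([ 0.22770404, -0.47268286,  0.24970834]), 'tcp_rot': array([[ 9.00977721e-01,  4.33865164e-01, -4.07124678e-04],
       [ 4.33865304e-01, -9.00976765e-01,  1.32952882e-03],
       [ 2.10026365e-04, -1.37451312e-03, -9.99999033e-01]]), 'contact_force': array([ 0.59037692, -0.78707606,  0.68232924]), 'wrist_torque': array([0.02857287, 0.06280046, 0.04545642]), 'grip_force': 0.0, 'opening': 0.9977514994920295} 0.019
```

View pics/side0.png

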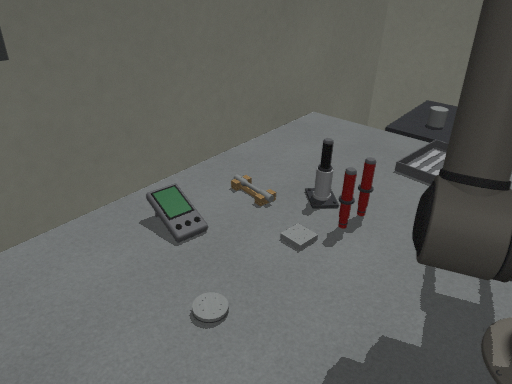

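View pics/top0.png

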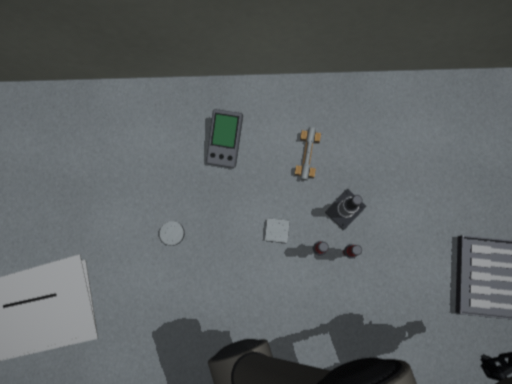

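The side view shows the black-handled probe in the bright tube at about (327,155). The red look-alikes are at (348,198) and (367,187), the round disc at (210,307) and the square block at (299,236). In the top view the probe is at (353,203), the reds at (320,247) and (353,250), the disc at (171,233) and the square at (277,230).
Candidates for the probe are the black one in the stand and the two red ones, so I choose the black one. For the block they are the disc and the square, so I choose the disc.

Run:
```python
from h import *
a=grab('side');b=grab('top')
def blob(f,lo,hi,box):
    x0,y0,x1,y1=box; g=cv2.cvtColor(f['img'],cv2.COLOR_BGR2GRAY)[y0:y1,x0:x1]
    m=((g>=lo)&(g<=hi)).astype('u1'); n,l,s,c=cv2.connectedComponentsWithStats(m)
    i=1+s[1:,4].argmax(); return c[i]+[x0,y0], s[i]+[x0,y0,0,0,0]
# round disc, top face
for f,box in((b,(150,212,195,255)),(a,(185,288,235,320))):
    g=cv2.cvtColor(f['img'],cv2.COLOR_BGR2GRAY)
    thr=cv2.threshold(g[box[1]:box[3],box[0]:box[2]],0,255,cv2.THRESH_OTSU)[0]
    c,s=blob(f,thr+1,255,box); print('disc',thr,c,s,onz(f,*c,.016), onz(f,s[0],c[1],.016),onz(f,s[0]+s[2],c[1],.016))
c,s=blob(a,0,40,(312,130,342,172)); print('handle side',c,s)
# side handle: middle column at mid rows
g=cv2.cvtColor(a['img'],cv2.COLOR_BGR2GRAY)
for r in range(136,172,5): 
    x=np.where(g[r,312:342]<45)[0]+312; print(r,x.min() if len(x) else 0,x.max() if len(x) else 0)
def tri(p,q):
    o1,d1=ray(a,*p);o2,d2=ray(b,*q)
    t=np.linalg.lstsq(np.c_[d1,-d2],o2-o1,rcond=None)[0]; return o1+d1*t[0],o2+d2*t[1]
print('square',onz(b,277,230,.016)); 
for n,q in(('r1',(320,246)),('r2',(354,250))): print(n,onz(b,*q,.15))
print('probe top guess',onz(b,355,201,.17))
p=onz(b,355,201,.17);print('in side',proj(a,p))
k=np.hstack([cv2.resize(b['img'][180:260,300:380],(390,390),interpolation=cv2.INTER_CUBIC),cv2.resize(a['img'][130:210,290:370],(390,390),interpolation=cv2.INTER_CUBIC)])
cv2.imwrite('pics/crop1.png',cv2.convertScaleAbs(k,alpha=1.6))
```

```text
disc 125.0 [171.09852217 232.32019704] [160 221  23  23 406] [0.49813442 0.25997373 0.016     ] [0.49878829 0.28980558 0.016     ] [0.49743404 0.22802015 0.016     ]
disc 94.0 [209.67283951 302.29080933] [ 185  288   50   32 1458] [0.50314752 0.25734495 0.016     ] [0.53616169 0.28578349 0.016     ] [0.46912318 0.22803623 0.016     ]
handle side [325.59090909 157.23484848] [318 143  14  29 264]
136 0 0
141 0 0
146 323 331
151 322 331
156 322 330
161 321 330
166 320 330
171 324 327
square [ 0.4981064  -0.02319803  0.016     ]
r1 [ 0.44691838 -0.12029042  0.15      ]
r2 [ 0.43594882 -0.19907308  0.15      ]
probe top guess [ 0.54857721 -0.20381958  0.17      ]
in side [329.67884055 140.0312646 ]
```

View pics/crop1.png

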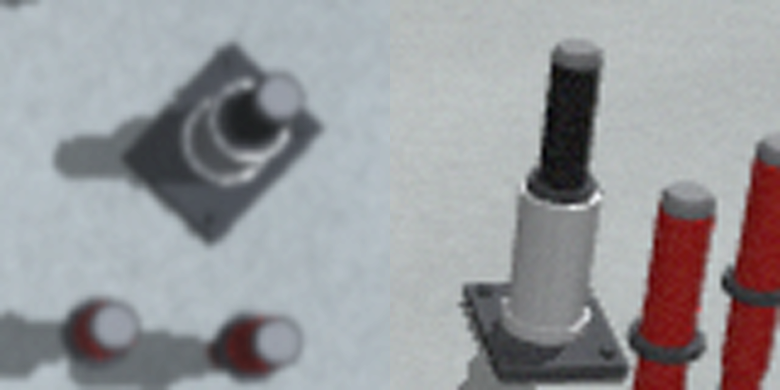

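The crop confirms the choice: black handle with a grey cap in the bright tube. The cap centre is at about (356.9,199.4) in the top view and (328.1,139.8) in the side view.

```bash
cat >> h.py <<'E'
def tri(a,p,b,q):
    o1,d1=ray(a,*p);o2,d2=ray(b,*q)
    t=np.linalg.lstsq(np.c_[d1,-d2],o2-o1,rcond=None)[0]; return o1+d1*t[0],o2+d2*t[1]
E
python3 - <<'E'
from h import *
a=grab('side');b=grab('top')
print('tri',tri(a,(328.1,139.8),b,(356.9,199.4)))
P=onz(b,356.9,199.4,.17);S=onz(a,328.1,139.8,.17);print(P,S)
# tube rim centre top crop (237,135)?; disc by HSV brightness top, side
g=cv2.cvtColor(a['img'],cv2.COLOR_BGR2GRAY);print(g[290:326:2,184:238:3])
s=ctrl.get_state();R=s['tcp_rot']
for t in [(P+S)/2]: 
    t=t.copy(); t[2]=.25; print(R.T@(t-s['tool_pos']))
E
```

```text
tri (array([ 0.55496408, -0.20778039,  0.16754709]), array([ 0.55263364, -0.20895815,  0.16743298]))
[ 0.55224611 -0.20844004  0.17      ] [ 0.55215619 -0.20246207  0.17      ]
[[115 116 118 113 112 112 112 114 117 113 116 119 118 114 114 114 117 117]
 [113 114 116 115 118 118 115 116 125 128 126 118 119 116 116 117 115 115]
 [116 118 120 117 115 117 139 134 134 133 135 133 128 116 117 117 116 114]
 [114 118 117 117 117 134 134 133 134 134 134 135 130 129 119 120 115 114]
 [117 117 115 115 133 134 134 117 132 135 131 135 131 131 121 116 115 118]
 [115 120 115 120 133 135  86 136 134 134 134 136 132 133 131 114 117 116]
 [119 118 119 132 132 132 132 136 134 135 133 136 132 130 134 111 115 118]
 [115 116 122 133 130 113 132 135 134 133 131 132 112 132 134 110 112 116]
 [114 122 118 133 132 131 133 135 134 134 133 134 132 131 131 115 112 118]
 [117 120 119 131 131 133 134 135 132 132 131 132 132 130 130 116 116 115]
 [117 115  75 133 129 133 110 134 132 132 135 132 133 131 125 121 117 114]
 [115 115 114  78 131 132 133 133 133 133 132 130 136 130  62 115 116 117]
 [115 122  74  49 132 135 132 133 134 130 132 132 133 106  46 117 116 118]
 [117 117  73  57  67 134 133 131 134 133 133 131 108  62  67 115 118 119]
 [117 116  73  74  41  68  95 123 134 130 108  74  64  49 116 116 116 117]
 [114 115 112  74  66  37  71  71  74  72  72  53  52  66 117 115 113 115]
 [112 116 108  70  75  67  59  44  43  35  50  67  70 114 115 117 119 117]
 [115 117 114 110  72  74  70  73  72  73  72  71 112 116 117 114 113 114]]
[ 4.08321526e-01 -1.00182608e-01  1.38949042e-04]
```

>>> {"fn": "carry_out", "kwargs": {"moves": [[0, 0, 0, 0.04, -0.01, 0, 1], [0, 0, 0, 0.08, -0.02, 0, 1], [0, 0, 0, 0.115, -0.028, 0, 1], [0, 0, 0, 0.15, -0.037, 0, 1], [0, 0, 0, 0.185, -0.045, 0, 1], [0, 0, 0, 0.22, -0.053, 0, 1], [0, 0, 0, 0.255, -0.061, 0, 1], [0, 0, 0, 0.29, -0.07, 0, 1], [0, 0, 0, 0.325, -0.078, 0, 1], [0, 0, 0, 0.36, -0.087, 0, 1], [0, 0, 0, 0.39, -0.095, 0, 1], [0, 0, 0, 0.408, -0.098, 0, 1], [0, 0, 0, 0.408, -0.098, 0, 1], [0, 0, 0, 0.408, -0.098, 0, 1], [0, 0, 0, 0.408, -0.098, 0, 1]], "newtons": 60}}

```text
time: 1.55
tool_pos: [0.5523, -0.2081, 0.2501]
tcp_rot: [[0.901, 0.434, -0.001], [0.434, -0.901, -0.0], [-0.001, -0.0, -1.0]]
contact_force: [-0.6, -0.6, 0.3]
opening: 1.0
grip_force: 0.0
```

Run:
```python
from h import *
a=grab('side');b=grab('top')
s=ctrl.get_state();R=s['tcp_rot'];print(s['tool_pos'],s['time'],np.round(R,3))
for z in(.17,.25): print(proj(a,np.array([.5525,-.207,z])))
k=np.hstack([cv2.resize(b['img'][150:270,290:410],(390,390),interpolation=cv2.INTER_CUBIC),cv2.resize(a['img'][90:210,270:390],(390,390),interpolation=cv2.INTER_CUBIC)])
cv2.imwrite('pics/crop2.png',cv2.convertScaleAbs(k,alpha=1.5))
for f in (a,b):
    g=cv2.cvtColor(f['img'],cv2.COLOR_BGR2GRAY); m=((g>124)*255).astype('u1')
    n,l,st,c=cv2.connectedComponentsWithStats(cv2.morphologyEx(m,cv2.MORPH_CLOSE,np.ones((5,5))))
    for i in range(1,n):
        if st[i,4]>200 and np.hypot(*(onz(f,*c[i],.016)[:2]-[.5,.26]))<.05:
            cs=max(cv2.findContours((l==i).astype('u1'),0,1)[0],key=len); e=cv2.fitEllipse(cs); print(c[i],e,onz(f,*e[0],.016))
```

```text
[ 0.55210616 -0.20854541  0.25035736] 1.65 [[ 0.902  0.433 -0.   ]
 [ 0.433 -0.902 -0.   ]
 [-0.     0.    -1.   ]]
[328.9349394 139.2230262]
[332.87143632 107.2840759 ]
[209.7043364  304.96057819] ((209.62193298339844, 304.96173095703125), (25.728206634521484, 35.72050094604492), 85.36591339111328) [0.49870135 0.26195032 0.016     ]
```

View pics/crop2.png

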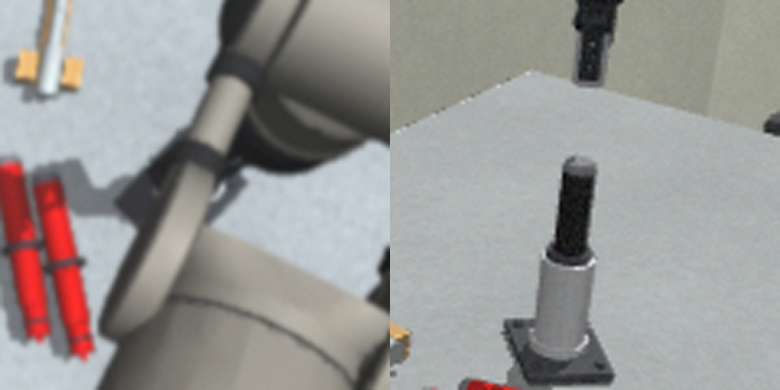

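The gripper hangs over the probe, aligned in the side view. However, both red look-alikes have been tipped over, apparently brushed by the arm's sweep. I'll look at the whole scene, to see where they lie and what part of the arm is low, before going on.

Run:
```python
from h import *
a=grab('side');b=grab('top')
cv2.imwrite('pics/both3.png',cv2.resize(np.hstack([a['img'],b['img']]),(800,300),interpolation=cv2.INTER_AREA))
g=b['img'].astype(int);m=((g[...,2]>90)&(g[...,1]<60)).astype('u1')
n,l,s,c=cv2.connectedComponentsWithStats(m)
for i in range(1,n):
    if s[i,4]>30: print(s[i],c[i],onz(b,*c[i],.015))
print(ctrl.get_state()['contact_force'],ctrl.get_state()['q'])
```

```text
[289 200  12  24 139] [294.43165468 212.17985612] [ 0.54494248 -0.07117023  0.015     ]
[302 206  11  24 166] [306.95180723 218.60843373] [ 0.52688159 -0.10400022  0.015     ]
[294 226  12  28 208] [299.62980769 239.04807692] [ 0.47285488 -0.08257318  0.015     ]
[307 231  11  29 189] [312.32275132 244.22751323] [ 0.45846624 -0.1156257   0.015     ]
[0.09958741 0.1328266  0.4680871 ] [-4.90828295e-01  4.62686820e-01  1.33549749e+00 -2.17509674e-04
  1.34325921e+00  6.32760232e-01]
```

View pics/both3.png

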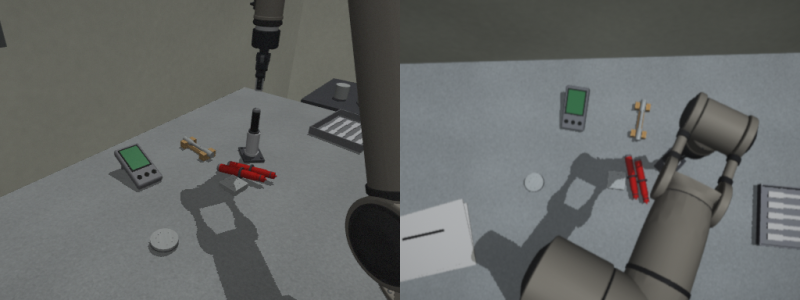

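The two red rods now lie at about (300,226) and (312,231) in the top view, against the near right of the square block, which still sits at (278,230). They are below all further travel heights, so I leave them. The probe still stands in its stand, so I'll descend.

>>> {"fn": "carry_out", "kwargs": {"moves": [[0, 0, 0, 0, 0, 0.02, 1], [0, 0, 0, 0, 0, 0.04, 1], [0, 0, 0, 0, 0, 0.06, 1], [0, 0, 0, 0, 0, 0.08, 1], [0, 0, 0, 0, 0, 0.095, 1], [0, 0, 0, 0, 0, 0.108, 1], [0, 0, 0, 0, 0, 0.115, 1], [0, 0, 0, 0, 0, 0.117, 1], [0, 0, 0, 0, 0, 0.117, 1]]}}

```text
time: 2.5
tool_pos: [0.5527, -0.2081, 0.1333]
tcp_rot: [[0.901, 0.433, -0.0], [0.433, -0.901, 0.0], [-0.0, -0.0, -1.0]]
contact_force: [-0.9, -0.6, -0.6]
opening: 1.003
grip_force: 0.0
```

Run:
```python
from h import *
a=grab('side')
cv2.imwrite('pics/crop4.png',cv2.convertScaleAbs(cv2.resize(a['img'][90:210,250:390],(700,600),interpolation=cv2.INTER_CUBIC),alpha=1.5))
```

```text
(no output)
```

View pics/crop4.png

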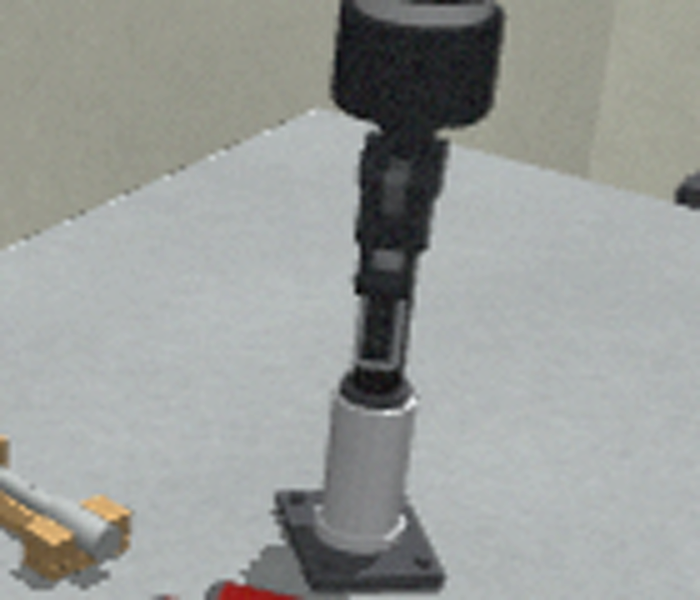

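The fingers straddle the handle, with the near finger centred on it just above the collar (crop about (380,360)). Next I close.

>>> {"fn": "carry_out", "kwargs": {"moves": [[0, 0, 0, 0, 0, 0, 0], [0, 0, 0, 0, 0, 0, 0], [0, 0, 0, 0, 0, 0, 0], [0, 0, 0, 0, 0, 0, 0], [0, 0, 0, 0, 0, 0, 0], [0, 0, 0, 0, 0, 0, 0], [0, 0, 0, 0, 0, 0, 0], [0, 0, 0, 0, 0, 0, 0], [0, 0, 0, 0, 0, 0, 0], [0, 0, 0, 0, 0, 0, 0]], "newtons": 80}}

```text
time: 3.38
tool_pos: [0.5531, -0.2078, 0.1338]
tcp_rot: [[0.901, 0.434, 0.001], [0.434, -0.901, -0.001], [0.001, 0.001, -1.0]]
contact_force: [-0.3, -0.4, 5.2]
opening: 0.275
grip_force: 78.1
```

>>> {"fn": "carry_out", "kwargs": {"moves": [[0, 0, 0, 0, 0, -0.006, 0], [0, 0, 0, 0, 0, -0.016, 0], [0, 0, 0, 0, 0, -0.03, 0], [0, 0, 0, 0, 0, -0.045, 0], [0, 0, 0, 0, 0, -0.06, 0], [0, 0, 0, 0, 0, -0.075, 0], [0, 0, 0, 0, 0, -0.09, 0], [0, 0, 0, 0, 0, -0.105, 0], [0, 0, 0, 0, 0, -0.118, 0], [0, 0, 0, 0, 0, -0.127, 0], [0, 0, 0, 0, 0, -0.13, 0], [0, 0, 0, 0, 0, -0.13, 0], [0, 0, 0, 0, 0, -0.13, 0], [0, 0, 0, 0, 0, -0.13, 0], [0, 0, 0, 0, 0, -0.13, 0]]}}

```text
time: 4.63
tool_pos: [0.5526, -0.2075, 0.2623]
tcp_rot: [[0.901, 0.434, -0.002], [0.434, -0.901, 0.001], [-0.001, -0.001, -1.0]]
contact_force: [-0.5, -0.1, -3.2]
opening: 0.27
grip_force: 78.5
```

Run:
```python
from h import *
a=grab('side');b=grab('top')
cv2.imwrite('pics/both5.png',np.hstack([cv2.convertScaleAbs(cv2.resize(a['img'][60:220,240:400],(400,400)),alpha=1.5),cv2.resize(b['img'][120:280,240:400],(400,400))]))
s=ctrl.get_state();print(s['contact_force'],s['tool_pos'])
for f in (a,b):
    g=cv2.cvtColor(f['img'],cv2.COLOR_BGR2GRAY); m=((g>124)*255).astype('u1')
    n,l,st,c=cv2.connectedComponentsWithStats(cv2.morphologyEx(m,cv2.MORPH_CLOSE,np.ones((5,5))))
    for i in range(1,n):
        if st[i,4]>200 and np.hypot(*(onz(f,*c[i],.016)[:2]-[.5,.26]))<.05: print(c[i],st[i],onz(f,*c[i],.016))
p=np.array([.498,.262,.016])
t=p.copy();t[2]=s['tool_pos'][2];print(s['tcp_rot'].T@(t-s['tool_pos']))
```

```text
[ 0.27351635  0.0341855  -2.42515591] [ 0.55269942 -0.20759128  0.26264073]
[209.675      305.00263158] [190 292  38  27 760] [0.49856214 0.26195861 0.016     ]
[ 1.54466728e-01 -4.46819806e-01  3.01593249e-04]
```

View pics/both5.png

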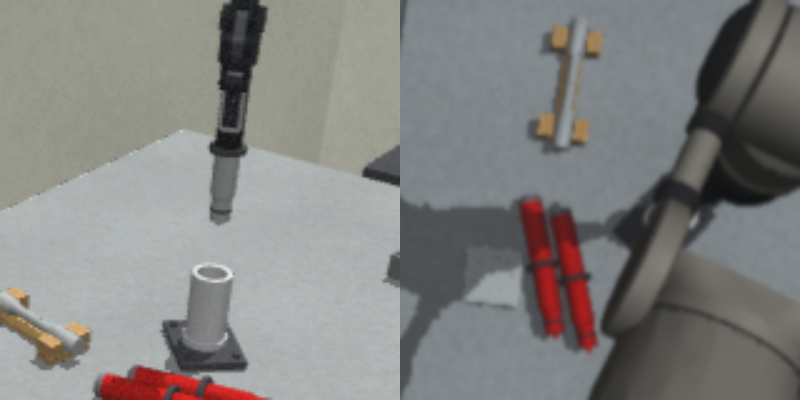

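The probe hangs upright and clear above the empty stand, its foot at crop (219,215). The square block and specimen have not moved. The disc is at (0.498, 0.261), where both views agree. Next I carry the probe across at this height.

>>> {"fn": "carry_out", "kwargs": {"moves": [[0, 0, 0, 0.003, -0.009, 0, 0], [0, 0, 0, 0.009, -0.025, 0, 0], [0, 0, 0, 0.017, -0.05, 0, 0], [0, 0, 0, 0.027, -0.078, 0, 0], [0, 0, 0, 0.037, -0.107, 0, 0], [0, 0, 0, 0.048, -0.138, 0, 0], [0, 0, 0, 0.059, -0.169, 0, 0], [0, 0, 0, 0.07, -0.2, 0, 0], [0, 0, 0, 0.081, -0.233, 0, 0], [0, 0, 0, 0.092, -0.265, 0, 0], [0, 0, 0, 0.103, -0.297, 0, 0], [0, 0, 0, 0.114, -0.328, 0, 0], [0, 0, 0, 0.124, -0.358, 0, 0], [0, 0, 0, 0.133, -0.386, 0, 0], [0, 0, 0, 0.142, -0.411, 0, 0], [0, 0, 0, 0.149, -0.43, 0, 0], [0, 0, 0, 0.153, -0.441, 0, 0], [0, 0, 0, 0.154, -0.446, 0, 0], [0, 0, 0, 0.154, -0.446, 0, 0], [0, 0, 0, 0.154, -0.446, 0, 0]]}}

```text
time: 6.4
tool_pos: [0.4981, 0.2603, 0.2632]
tcp_rot: [[0.901, 0.434, -0.0], [0.434, -0.901, -0.001], [-0.0, 0.001, -1.0]]
contact_force: [0.1, -0.5, -1.4]
opening: 0.276
grip_force: 78.7
```

>>> {"fn": "carry_out", "kwargs": {"moves": [[0, 0, 0, 0, 0, 0.01, 0], [0, 0, 0, 0, 0, 0.03, 0], [0, 0, 0, 0, 0, 0.05, 0], [0, 0, 0, 0, 0, 0.07, 0], [0, 0, 0, 0, 0, 0.085, 0], [0, 0, 0, 0, 0, 0.093, 0], [0, 0, 0, 0, 0, 0.095, 0], [0, 0, 0, 0, 0, 0.095, 0], [0, 0, 0, 0, 0, 0.095, 0], [0, 0, 0, 0, 0, 0.095, 0], [0, 0, 0, 0, 0, 0.095, 0]]}}

```text
time: 7.32
tool_pos: [0.4986, 0.2611, 0.1692]
tcp_rot: [[0.901, 0.434, 0.002], [0.434, -0.901, 0.001], [0.002, 0.0, -1.0]]
contact_force: [-0.7, -0.0, -1.8]
opening: 0.272
grip_force: 78.7
```

Run:
```python
from h import *
a=grab('side');b=grab('top')
cv2.imwrite('pics/both6.png',np.hstack([cv2.convertScaleAbs(cv2.resize(a['img'][210:330,150:270],(400,400),interpolation=cv2.INTER_CUBIC),alpha=1.4),cv2.resize(b['img'][170:290,110:230],(400,400))]))
s=ctrl.get_state();print(s['contact_force'],s['tool_pos'],s['tcp_rot'])
p=s['tool_pos']
for h in(.106,.112,.118): print(h,proj(a,p-[0,0,h]))
print(proj(a,np.array([.498,.261,.016])))
```

```text
[ 0.31518751  0.06359331 -2.73734673] [0.49839154 0.26107209 0.16892354] [[ 9.00929830e-01  4.33963058e-01  1.22665349e-03]
 [ 4.33963010e-01 -9.00930632e-01  3.18815746e-04]
 [ 1.24348396e-03  2.45091626e-04 -9.99999197e-01]]
0.106 [209.28146975 284.73785696]
0.112 [209.38922476 287.37317631]
0.118 [209.49606718 289.98617711]
[210.28808042 304.85117711]
```

View pics/both6.png

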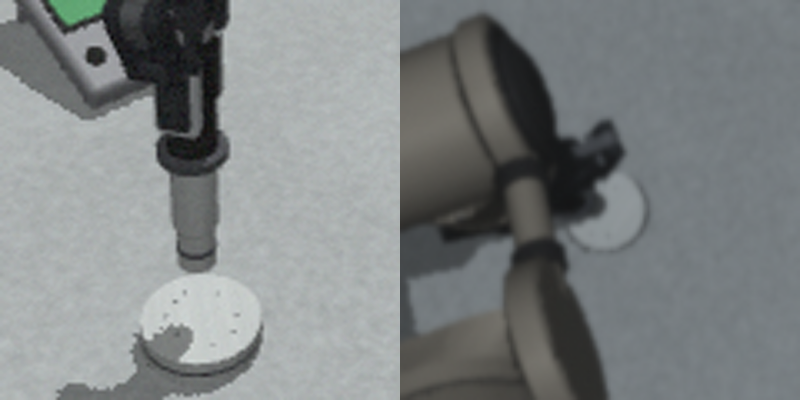

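The foot hangs centred over the disc, at crop (196,265) against disc centre (202,318). That is about 37 mm above the top, so the tip should meet the block after about 32 mm. I'll approach, then press in small steps on the force reading, which is about -2.4 N when free.

>>> {"fn": "carry_out", "kwargs": {"moves": [[0, 0, 0, 0, 0, 0.005, 0], [0, 0, 0, 0, 0, 0.011, 0], [0, 0, 0, 0, 0, 0.017, 0], [0, 0, 0, 0, 0, 0.022, 0], [0, 0, 0, 0, 0, 0.025, 0], [0, 0, 0, 0, 0, 0.027, 0], [0, 0, 0, 0, 0, 0.028, 0], [0, 0, 0, 0, 0, 0.028, 0], [0, 0, 0, 0, 0, 0.028, 0], [0, 0, 0, 0, 0, 0.028, 0]]}}

```text
time: 8.25
tool_pos: [0.4983, 0.261, 0.1405]
tcp_rot: [[0.901, 0.434, 0.001], [0.434, -0.901, 0.0], [0.001, 0.0, -1.0]]
contact_force: [-0.1, -0.7, -2.2]
opening: 0.272
grip_force: 78.7
```

>>> {"fn": "carry_out", "kwargs": {"moves": [[0, 0, 0, 0, 0, 0.001, 0], [0, 0, 0, 0, 0, 0.002, 0], [0, 0, 0, 0, 0, 0.003, 0], [0, 0, 0, 0, 0, 0.004, 0], [0, 0, 0, 0, 0, 0.005, 0], [0, 0, 0, 0, 0, 0.006, 0], [0, 0, 0, 0, 0, 0.006, 0], [0, 0, 0, 0, 0, 0.006, 0]]}}

```text
time: 8.92
tool_pos: [0.4984, 0.2611, 0.1349]
tcp_rot: [[0.901, 0.434, 0.001], [0.434, -0.901, 0.0], [0.001, 0.0, -1.0]]
contact_force: [-1.2, -0.7, 4.8]
opening: 0.28
grip_force: 78.8
```

>>> {"fn": "carry_out", "kwargs": {"moves": [[0, 0, 0, 0, 0, 0.001, 0], [0, 0, 0, 0, 0, 0.002, 0], [0, 0, 0, 0, 0, 0.003, 0], [0, 0, 0, 0, 0, 0.004, 0], [0, 0, 0, 0, 0, 0.004, 0], [0, 0, 0, 0, 0, 0.004, 0]]}}

```text
time: 9.42
tool_pos: [0.4985, 0.2611, 0.1311]
tcp_rot: [[0.901, 0.434, 0.001], [0.434, -0.901, 0.0], [0.001, 0.0, -1.0]]
contact_force: [-1.2, -1.1, 7.8]
opening: 0.269
grip_force: 79.1
```

>>> {"fn": "carry_out", "kwargs": {"moves": [[0, 0, 0, 0, 0, 0.0005, 0], [0, 0, 0, 0, 0, 0.0005, 0], [0, 0, 0, 0, 0, 0.0005, 0]]}}

```text
time: 9.67
tool_pos: [0.4985, 0.2611, 0.1307]
tcp_rot: [[0.901, 0.434, 0.001], [0.434, -0.901, 0.0], [0.002, 0.0, -1.0]]
contact_force: [-1.9, -0.7, 9.0]
opening: 0.271
grip_force: 79.1
```

>>> {"fn": "carry_out", "kwargs": {"moves": [[0, 0, 0, 0, 0, 0.0005, 0], [0, 0, 0, 0, 0, 0.0005, 0], [0, 0, 0, 0, 0, 0.0005, 0]]}}

```text
time: 9.92
tool_pos: [0.4985, 0.2611, 0.1303]
tcp_rot: [[0.901, 0.434, 0.002], [0.434, -0.901, 0.001], [0.002, 0.0, -1.0]]
contact_force: [-1.9, -0.5, 9.5]
opening: 0.274
grip_force: 79.1
```

>>> {"fn": "carry_out", "kwargs": {"moves": [[0, 0, 0, 0, 0, 0.0003, 0], [0, 0, 0, 0, 0, 0.0003, 0], [0, 0, 0, 0, 0, 0.0003, 0]]}}

```text
time: 10.17
tool_pos: [0.4985, 0.2611, 0.13]
tcp_rot: [[0.901, 0.434, 0.002], [0.434, -0.901, 0.001], [0.002, 0.0, -1.0]]
contact_force: [-1.5, -0.3, 8.6]
opening: 0.27
grip_force: 79.2
```

>>> {"fn": "carry_out", "kwargs": {"moves": [[0, 0, 0, 0, 0, 0.0003, 0], [0, 0, 0, 0, 0, 0.0003, 0], [0, 0, 0, 0, 0, 0.0003, 0]]}}

```text
time: 10.42
tool_pos: [0.4986, 0.2611, 0.1298]
tcp_rot: [[0.901, 0.434, 0.002], [0.434, -0.901, 0.001], [0.002, 0.0, -1.0]]
contact_force: [-2.1, -1.2, 9.4]
opening: 0.274
grip_force: 79.5
```

>>> {"fn": "carry_out", "kwargs": {"moves": [[0, 0, 0, 0, 0, 0.0003, 0], [0, 0, 0, 0, 0, 0.0003, 0], [0, 0, 0, 0, 0, 0.0003, 0]]}}

```text
time: 10.67
tool_pos: [0.4986, 0.2612, 0.1298]
tcp_rot: [[0.901, 0.434, 0.002], [0.434, -0.901, 0.001], [0.002, 0.0, -1.0]]
contact_force: [-2.6, -1.1, 11.8]
opening: 0.272
grip_force: 79.6
```

>>> {"fn": "carry_out", "kwargs": {"moves": [[0, 0, 0, 0, 0, 0.0003, 0], [0, 0, 0, 0, 0, 0.0003, 0], [0, 0, 0, 0, 0, 0.0003, 0]]}}

```text
time: 10.92
tool_pos: [0.4987, 0.2612, 0.1298]
tcp_rot: [[0.901, 0.434, 0.002], [0.434, -0.901, 0.001], [0.002, 0.0, -1.0]]
contact_force: [-3.3, -1.2, 13.5]
opening: 0.275
grip_force: 79.8
```

Run:
```python
from h import *
F=[]
for i in range(10): a=grab('side'); F.append(ctrl.get_state()['contact_force'])
print(np.mean(F,0),np.std(F,0),ctrl.get_state()['tool_pos'])
cv2.imwrite('pics/press7.png',cv2.convertScaleAbs(cv2.resize(a['img'][210:330,150:270],(500,500),interpolation=cv2.INTER_CUBIC),alpha=1.4))
```

```text
[-2.67178595 -0.98494796 13.33973627] [0.3373371  0.33921191 0.57753788] [0.49867856 0.26120717 0.12979474]
```

View pics/press7.png

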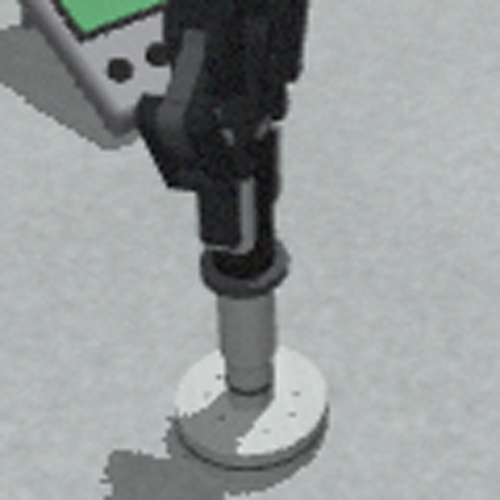

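The foot sits on the disc near its centre, with the underside at crop (249,388) and the disc centre near (252,405), and the probe upright. The push is about 16 N, so I'll add one small step for margin.

>>> {"fn": "carry_out", "kwargs": {"moves": [[0, 0, 0, 0, 0, 0.0003, 0], [0, 0, 0, 0, 0, 0.0003, 0], [0, 0, 0, 0, 0, 0.0003, 0], [0, 0, 0, 0, 0, 0.0003, 0], [0, 0, 0, 0, 0, 0.0003, 0], [0, 0, 0, 0, 0, 0.0003, 0]]}}

```text
time: 11.92
tool_pos: [0.4988, 0.2612, 0.1298]
tcp_rot: [[0.901, 0.434, 0.003], [0.434, -0.901, 0.001], [0.003, 0.0, -1.0]]
contact_force: [-3.1, -0.7, 14.6]
opening: 0.279
grip_force: 80.0
```

```bash
python3 -c "
from h import *
print(order.close_job())"
```

```text
the job is handed in; nothing more can be done
None
```

The probe is held upright near the middle of the round block, tip pressed in and foot seated at about 17 N, and the job is handed in (no verdict came back); the two red look-alikes were knocked over during the first sweep, most likely by the arm, so they were not left alone as asked, while the square block and specimen looked unmoved.

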